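# Set the slide-stop screw on a mould half

## Robot

A 6-joint arm with a two-finger parallel gripper is mounted at the origin on the work surface. World frame = base frame: x ahead of the robot, y to its left, z up, the work surface at z = 0. Lengths are in m, angles in degrees, forces in N, time in s.
With the tool pointing down it reaches from about 0.25 to 0.725 m from the base axis. Payload 9.7 kg.
Tool frame: the origin (TCP) lies midway between the tips of the shut fingers; the grasp point (between the pads) lies 19 mm behind it; z points along the fingers, y is the direction in which the jaws open and shut (so a half turn about z gives the same grasp; the last joint's range is limited). The gripper opens to 85 mm and grips with 20 to 120 N. Pads are 22 mm wide; open, the fingers measure 114 mm over their backs; the gripper's body (76 mm by 85 mm) begins 54 mm behind the grasp point. The pads swing forward as they close: fully open they stand 13 mm farther back than shut.
Start: joints at [-73.281, 4.979, 10.078, 95.1, 0, 90], TCP at [0.158, -0.527, 0.231] pointing down, gripper open.
Joint ranges: [-179.16, 179.16], [-48.56, 103.87], [-65.8, 70.77], [-126.05, 130.52], [-82.76, 87.17], [-180, 180]. Speed limits (degrees/s): [127.2, 127.2, 147.25, 180, 180, 180].

## Interface

Orientations are given as [roll, pitch, yaw] about the fixed x, y, z axes, in that order (R = Rz(yaw) Ry(pitch) Rx(roll)).
In Python, from workcell import bot, camera, recognise gives the robot as it stands. The module is installed in compiled form; this text tells all that it offers.
- The arm moves only by the tool apply_moves, never from a script. Its argument "targets" is one flat list of numbers, 7 for each row, row after row: the shift along the world's x, y, z in units of 30 mm (1.0 is 30 mm), then the turn, a rotation vector about the world's x, y, z in units of 6 degrees (1.0 is 6 degrees), then the opening, from 0 (shut) to 1 (fully open). A call has 1 to 5 rows; each row is the pose to reach, as a shift and turn from the pose commanded when the call began; what a row does not reach only later rows make up. A row lasts 1/10 s, in which the tool goes at most 50 mm and 8.59 degrees, less where a joint would pass 70% of its speed; a pose out of reach is approached as far as the arm can. A call with a gripper value outside its range is refused whole. The fingers move at their own pace and stop on an object; "newtons" is the grip in N (left out, the last holds). Time passes only in rows, so rows that repeat a pose let the fingers close. It gives the time, the measured TCP pose, the force and the opening at its end, in the units of the state.
- bot.get_obs(): the state, without advancing time (a new reading comes with each control period).
- camera(name): name is "scene" or "top"; returns a dict with "img" (480x640x3 uint8, red, green, blue), "intrinsics" (3x3 intrinsics, pixels), "origin" and "rotation" of the camera in the world. Camera axes: x right, y up, looking along -z (the intrinsics and any distortion apply to the point x, -y, -z); pixel columns grow to the right and rows downward; lengths in m; the calibration is good to about 2 mm. A picture is of the moment at which its call begins. There is no depth.
- bot.job_done(): hands the job in, once; it reports no verdict.
Trained networks look in the newest picture that a camera, given by its name, has taken for a name from the list of things; names that differ only in an ending like _2 or _b are one class to them, and where a whole thing is asked for, a point or a joint stands for the part that bears it (a point fixed in the world has none). Each returns a list of dicts, best first, with "conf" (0 to 1); they miss things now and then, are a little off and sometimes report something else, mostly with a low value. They report only what shows in the picture. A call takes as long as a camera call.
- recognise(query, camera): "box" ([left, top, right, bottom] in pixels, round what is visible of it).
The state is a dict: "time": time; "q": joint angles; "qd": joint speeds; "joint_efforts": joint torques, N m; "ee_pos": TCP position; "tcp_rot": TCP orientation; "wrist_force": force on the tool from outside, world axes, zero at the start; "torque": the same for the moment, N m; "opening": finger opening in m.
Only numpy, scipy, OpenCV 4.12 (cv2) and the standard library are available. Lean on these libraries where they do the work, as an engineer would, in place of code of your own. Each camera call takes 0.05 s, during which the arm holds its last target.

## Task

Take the stylus from its holder, push the recessed button of the readout on the mould well down with the stylus tip to clear the old reading, and put the stylus back upright in its holder, fully down. Then turn the winged thumbscrew clockwise until it seats, back it off a quarter turn, and finish while still gripping the wing and holding it steady there, so that a colleague can tighten the lock nut. Leave the oil bottle, the guide bush and the screwdriver where they are.

Things in the scene. Friction and masses are not known exactly. Their poses are not given: they have to be found in the camera images.
- mould: Fixed steel mould half lying flat on the bench, 200 x 280 mm (x, y), 60 mm high, flat top. Origin at the centre of its underside, z up. The thumbscrew's axis stands upright on its top at x -30, y -70 mm in this frame; the readout sits on the half towards +y. Two red round stubs stick out 18 mm from its +x side.
- wing_grip (a point): Grip point on the screw's upright axis, 94 mm above the bench, inside its flat black wing: an upright bar 44 mm long (this point's x axis, level), 10 mm thick (y) and 28 mm high, from 16 mm below to 12 mm above this point. Below it a 10 mm stem and, on the mould's top, a collar 34 mm wide, 5 mm high. Turns with the wing; does not rise or sink.
- thumbscrew (a joint): Angle of the thumbscrew (rad): 0 when seated against a hard stop; grows as it is backed off, anticlockwise seen from above. Starts 1.1 to 2.7 rad open. At 0 the wing's x axis lies along the mould's x axis. Light steady friction, about 0.04 N m; stays where it is left; wing and screw turn as one.
- button_mouth (a point): Centre of the mouth of the round recess in the readout's top, 90 mm above the bench; z up. The readout is a fixed grey box 64 x 50 x 30 mm (x, y, z) on the mould; the recess lies 15 mm from its middle, the display on the other half. Recess 16 mm in diameter, too narrow for fingers; the black button in it is 12.4 mm wide, its top 6 mm below the mouth.
- button (a joint): Travel of the button downward (m): 0 when up, 0.005 fully down, where it meets a stop. It springs back. Starts to move at 1.2 N, fully down at 4.2 N; it counts as pressed beyond 0.003.
- stylus: Loose straight round steel stylus, 130 mm long, 40 to 85 g, standing tip down in the holder at the start. Origin at the end of the tip, z along it towards the blunt top end. From the tip: 12 mm of 6 mm diameter, a cone up to 20 mm, then 14 mm diameter to the top (a dark rubber band between 65 and 95 mm, of the same diameter).
- stylus_tip (a point): End of the stylus tip (same point as the stylus's origin).
- holder_mouth (a point): Centre of the mouth of the stylus hole, in the middle of the top of the holder, a fixed aluminium block 60 x 60 mm, 50 mm high, on the bench left or right of the mould; z up. The hole is 16 mm in diameter and 45 mm deep, so the standing stylus shows 85 mm above the block, its tip 5 mm above the bench.
- oil_bottle: Bystander: white plastic bottle with black cap, 56 mm diameter, 130 mm high, on the bench on the other side of the mould from the holder. Origin at the centre of its underside.
- bush: Bystander: loose steel guide bush standing on the mould's top, a ring of 38 mm outer diameter, 35 mm high. Origin at the centre of its underside.
- screwdriver: Bystander: screwdriver lying on the bench beyond the mould. Its x axis runs from handle to blade.

How it is judged:
By the outcome, as a careful person would: the job done as asked, in the order asked, and still so for the second after the job is handed in, while the arm keeps its last pose, push and grip.
It also fails if it takes over 70 s, if anything falls off the work surface, if the arm or the gripper's body presses on something with over 40 N, if the wrist force passes 120 N, or if a joint passes its speed limit or range.

## Working session

There is one attempt and no reset: what is moved stays moved. The work goes in short steps, Python scripts to look and compute and a tool call to move; the robot and the scene stay as the last step left them, time stands still between calls to the robot, and variables do not carry over. Pictures are saved under pics/ and viewed, and the job is handed in when it is done.

Besides the shell and the picture viewer there is one more tool, called after "Request:" in YAML: its name, and indented under it one key for each argument. apply_moves: Moves the arm, as the interface text tells. Its arguments: {"type":"object","properties":{"targets":{"type":"array"},"newtons":{"type":"number"}},"required":["targets"]}

```bash
mkdir -p pics; ls; python3 - <<'E'
from workcell import bot,camera,recognise
import cv2,numpy as np
o=bot.get_obs();print({k:np.round(v,4).tolist() for k,v in o.items()})
for n in("scene","top"):
    c=camera(n);cv2.imwrite(f"pics/{n}0.png",c["img"][:,:,::-1])
    print(n,c["intrinsics"],c["origin"],c["rotation"],[k for k in c])
    for q in["mould","wing_grip","thumbscrew","button_mouth","button","stylus","stylus_tip","holder_mouth","oil_bottle","bush","screwdriver"]:
        try:
            print(q,[(np.round(d["box"]).tolist(),round(d["conf"],2)) for d in recognise(q,n)][:3])
        except Exception as e: print(q,e)
E
```

```text
pics
{'time': 0.0, 'q': [-73.2826, 5.0106, 10.0331, 95.0986, 0.0002, 89.9995], 'qd': [0.0232, -0.015, 0.0483, -0.1718, -0.0561, 0.008], 'joint_efforts': [0.002, -52.0397, 46.48, 0.0168, 0.0, 0.0], 'ee_pos': [0.1581, -0.5265, 0.2306], 'tcp_rot': [-179.9239, -0.0002, 16.7178], 'wrist_force': [0.1162, -0.2723, -0.269], 'torque': [0.0407, 0.0084, 0.0318], 'opening': 0.0853}
scene [[585.82311026   0.         326.79936785]
 [  0.         585.82311026 243.29130286]
 [  0.           0.           1.        ]] [0.96116568 0.39521238 0.96101665] [3.14268757e+01 1.16246333e-01 1.34797689e+02] ['img', 'intrinsics', 'origin', 'rotation']
mould []
wing_grip [([313.0, 194.0, 337.0, 212.0], 0.56)]
thumbscrew [([313.0, 193.0, 337.0, 211.0], 0.86)]
button_mouth [([370.0, 235.0, 416.0, 279.0], 0.88)]
button []
stylus [([490.0, 294.0, 506.0, 322.0], 0.55)]
stylus_tip [([486.0, 294.0, 508.0, 322.0], 0.74), ([461.0, 299.0, 514.0, 353.0], 0.24)]
holder_mouth [([460.0, 298.0, 514.0, 352.0], 0.79)]
oil_bottle [([249.0, 85.0, 280.0, 140.0], 0.84)]
bush [([303.0, 246.0, 327.0, 273.0], 0.71), ([315.0, 195.0, 339
[... 161 characters left out ...]
 0.           0.           1.        ]] [ 0.43101336 -0.00282423  1.24471634] [  7.6267719   -0.21559822 -91.10410366] ['img', 'intrinsics', 'origin', 'rotation']
mould [([242.0, 206.0, 370.0, 303.0], 0.74)]
wing_grip [([328.0, 264.0, 344.0, 274.0], 0.51), ([173.0, 289.0, 187.0, 298.0], 0.36)]
thumbscrew []
button_mouth [([252.0, 256.0, 279.0, 287.0], 0.91)]
button []
stylus [([172.0, 289.0, 187.0, 297.0], 0.47), ([242.0, 205.0, 372.0, 304.0], 0.34)]
stylus_tip [([173.0, 288.0, 189.0, 298.0], 0.46)]
holder_mouth [([171.0, 278.0, 203.0, 310.0], 0.66)]
oil_bottle [([438.0, 297.0, 471.0, 319.0], 0.7)]
bush [([299.0, 220.0, 314.0, 236.0], 0.66)]
screwdriver [([293.0, 136.0, 310.0, 198.0], 0.83)]
```

```bash
python3 - <<'E'
import cv2
a=cv2.imread("pics/top0.png");cv2.imwrite("pics/topz.png",cv2.resize(a[120:340,150:490],None,fx=2.35,fy=2.35,interpolation=cv2.INTER_CUBIC))
a=cv2.imread("pics/scene0.png");cv2.imwrite("pics/scz.png",cv2.resize(a[70:390,190:540],None,fx=1.85,fy=1.85,interpolation=cv2.INTER_CUBIC))
E
```

```text
(no output)
```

View pics/topz.png

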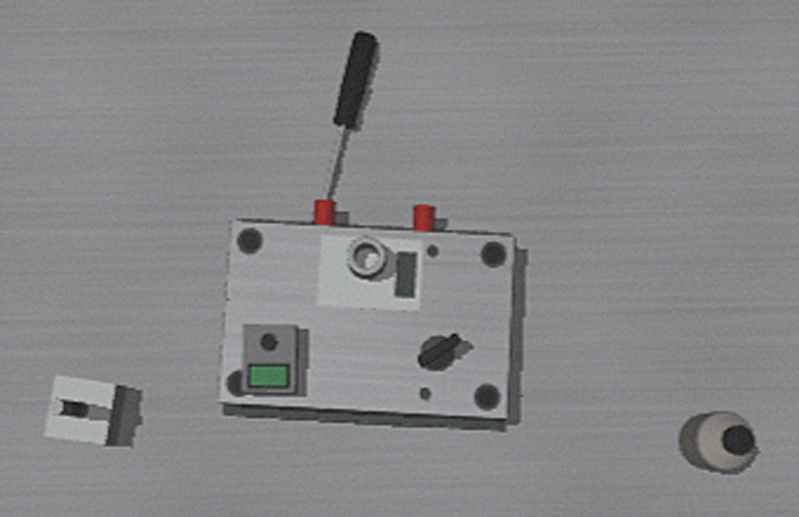

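View pics/scz.png

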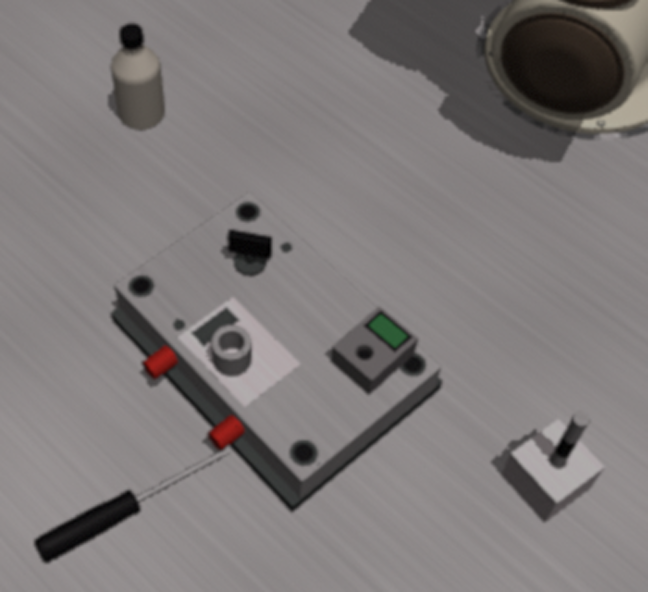

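Both pictures show the holder with the stylus on the left (+y). The readout recess is near (264,265) and the wing near (336,269) in the top image. I'll zoom in to get pixel-accurate points.

```bash
python3 - <<'E'
import cv2,numpy as np
def crop(n,x0,y0,w,h,f):
    a=cv2.imread(f"pics/{n}0.png")[y0:y0+h,x0:x0+w]
    return cv2.resize(a,None,fx=f,fy=f,interpolation=cv2.INTER_CUBIC)
def grid(im,x0,y0,f):
    for x in range(0,im.shape[1]//f+1,10):
        cv2.putText(im,str(x0+x),(x*f,10),0,.35,(0,0,255),1); cv2.line(im,(x*f,12),(x*f,18),(0,0,255),1)
    for y in range(10,im.shape[0]//f+1,10):
        cv2.putText(im,str(y0+y),(0,y*f+4),0,.35,(0,0,255),1)
    return im
def g(n,x0,y0,w,h,f): return grid(crop(n,x0,y0,w,h,f),x0,y0,f)
A=g("top",165,270,50,48,8);B=g("top",240,250,50,48,8)
C=g("top",315,245,50,48,8);D=g("top",290,210,50,48,8)
cv2.imwrite("pics/zt.png",np.vstack([np.hstack([A,B[:]])[:300],np.hstack([C,D])[:300]]))
A=g("scene",455,285,66,75,4)
B=g("scene",365,230,66,75,4);C=g("scene",300,185,66,75,4)
cv2.imwrite("pics/zs.png",np.hstack([A,B,C]))
E
```

```text
(no output)
```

View pics/zt.png

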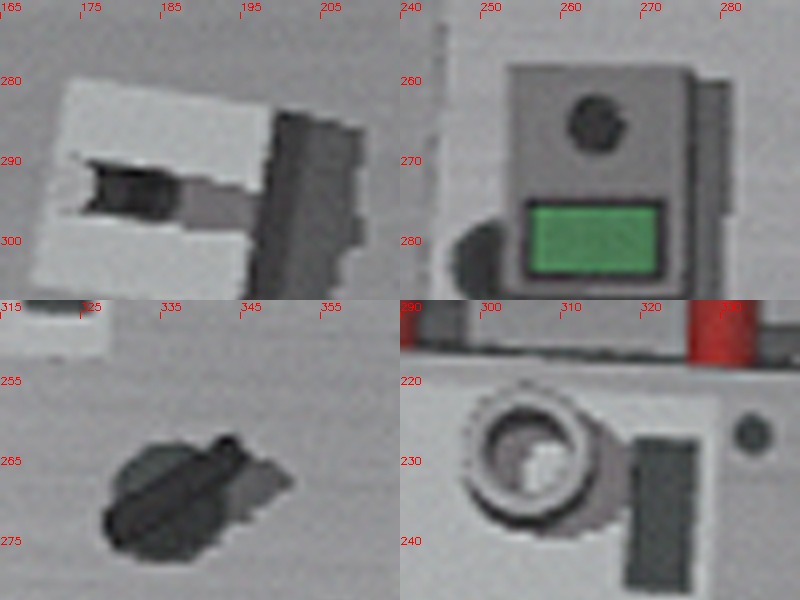

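View pics/zs.png

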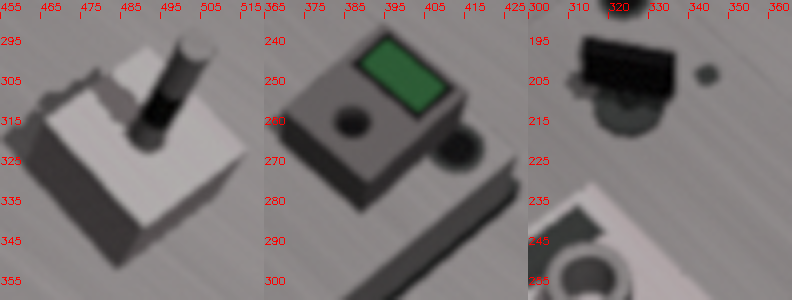

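```bash
cat > h.py <<'E'
import numpy as np, cv2
from scipy.spatial.transform import Rotation as R
from scipy.optimize import least_squares
CAM={"scene":(585.82311026,326.79936785,243.29130286,[0.96116568,0.39521238,0.96101665],[31.4268757,.116246333,134.797689]),
"top":(519.8025239,319.09672102,243.39481001,[0.43101336,-0.00282423,1.24471634],[7.6267719,-0.21559822,-91.10410366])}
def proj(n,P):
    f,cx,cy,o,r=CAM[n]; p=(np.atleast_2d(P)-o)@R.from_euler("xyz",r,degrees=True).as_matrix()
    return np.c_[cx+f*p[:,0]/-p[:,2],cy+f*-p[:,1]/-p[:,2]]
def ray(n,uv,z):
    f,cx,cy,o,r=CAM[n]; uv=np.atleast_2d(uv)
    d=np.c_[(uv[:,0]-cx)/f,-(uv[:,1]-cy)/f,-np.ones(len(uv))]@R.from_euler("xyz",r,degrees=True).as_matrix().T
    o=np.array(o); return o+d*((z-o[2])/d[:,2])[:,None]
E
python3 - <<'E'
from h import *
def show(t,n,uv,z):
    p=ray(n,uv,z)*1000; print(t,n,p[:,:2].round(1).tolist(),"mean",p[:,:2].mean(0).round(1))
    return p
p=show("mould","top",[(249.1,213.6),(369.1,220.4),(364.9,296.6),(244.5,291.5)],.06)
p=show("holder","top",[(173,280),(199,284),(195,309),(169,305)],.05)
p=show("holder","scene",[(466,314.5),(491,296.5),(515.5,322),(490,342)],.05)
show("mouth","top",[(264.5,265.6)],.09);show("mouth","scene",[(387,260.7)],.09)
show("bush","top",[(306,229)],.095);
show("wingtop","scene",[(313.7,194),(337,198)],.106)
show("wingtop","top",[(329,274.5),(344,264)],.106)
show("styl top","scene",[(504,296)],.135)
show("styl band top","scene",[(499.5,303)],.100)
show("styl band top","top",[(176.5,293)],.100)
show("styl band bot","top",[(187,294)],.070)
show("bottle","top",[(150+738/2.35,120+440/2.35)],.13)
E
```

```text
mould top [[662.2, 150.4], [641.0, -127.1], [465.8, -111.9], [482.6, 161.1]] mean [562.9  18.1]
holder top [[512.4, 326.4], [502.1, 266.7], [445.4, 275.2], [455.6, 334.5]] mean [478.9 300.7]
holder scene [[501.8, 269.1], [444.4, 278.8], [454.1, 336.7], [513.3, 327.7]] mean [478.4 303.1]
mouth top [[537.9, 112.4]] mean [537.9 112.4]
mouth scene [[537.0, 116.7]] mean [537.  116.7]
bush top [[617.9, 18.6]] mean [617.9  18.6]
wingtop scene [[534.4, -64.3], [511.2, -28.3]] mean [522.8 -46.3]
wingtop top [[514.2, -30.4], [536.6, -63.9]] mean [525.4 -47.2]
styl top scene [[477.6, 303.6]] mean [477.6 303.6]
styl band top scene [[472.6, 302.0]] mean [472.6 302. ]
styl band top top [[480.4, 304.5]] mean [480.4 304.5]
styl band bot top [[479.0, 288.9]] mean [479.  288.9]
bottle top [[437.2, -316.1]] mean [ 437.2 -316.1]
```

```bash
cat > fit.py <<'E'
from h import *
def fitrect(n,img,lx,ly,z,p0,edges=(0,1,2,3),w=4,it=12):
    g=cv2.GaussianBlur(cv2.cvtColor(img,cv2.COLOR_BGR2GRAY).astype(np.float32),(0,0),.7)
    c=np.array([[-1,-1],[1,-1],[1,1],[-1,1]])*[lx/2,ly/2]
    loc=np.vstack([c[e]+(c[(e+1)%4]-c[e])*t for e in edges for t in np.linspace(.1,.9,25)[:,None]])
    nor=np.vstack([np.tile([[0,-1],[1,0],[0,1],[-1,0]][e],(25,1)) for e in edges])*1.
    def W(p,L): 
        a=p[2];return np.c_[L@np.array([[np.cos(a),np.sin(a)],[-np.sin(a),np.cos(a)]])+p[:2],np.full(len(L),z)]
    p=np.array(p0,float)
    for k in range(it):
        ww=w if k<4 else 2
        a=proj(n,W(p,loc));b=proj(n,W(p,loc+nor*.001));d=b-a;d/=np.linalg.norm(d,axis=1)[:,None]
        s=np.arange(-ww,ww+.01,.25)
        X=a[:,None]+d[:,None]*s[None,:,None]
        v=cv2.remap(g,X[...,0].astype(np.float32),X[...,1].astype(np.float32),cv2.INTER_CUBIC)
        gr=np.abs(np.gradient(v,axis=1)); 
        wt=gr**4; off=(wt*s).sum(1)/wt.sum(1); ok=gr.max(1)>1.5
        tgt=a+d*off[:,None]
        r=least_squares(lambda q:((proj(n,W(q,loc))-tgt)*d).sum(1)[ok],p,loss="soft_l1",f_scale=.3)
        p=r.x
    return p,np.sqrt(np.mean(r.fun**2)),ok.sum(),[off[i*25:(i+1)*25].mean().round(2) for i in range(len(edges))]
E
python3 - <<'E'
from fit import *
I={n:cv2.imread(f"pics/{n}0.png") for n in("top","scene")}
a=np.radians(4.2)
for n in I:
    for nm,lx,ly,z,p0,e in[("mould",.2,.28,.06,(.563,.018,a),(0,1,2,3)),("readout",.064,.05,.09,(.523,.113,a),(0,1,2,3)),("holder",.06,.06,.05,(.479,.302,np.radians(9)),(0,1,2,3))]:
        p,r,k,o=fitrect(n,I[n],lx,ly,z,p0,e);print(n,nm,(p*[1000,1000,57.2958]).round(2),r.round(2),k,o)
E
```

```text
top mould [558.87  20.24  -4.23] 0.89 100 [np.float64(-0.51), np.float64(-1.31), np.float64(-0.61), np.float64(-0.75)]
top readout [511.87 114.07  -2.34] 0.66 86 [np.float64(-0.28), np.float64(0.5), np.float64(-0.28), np.float64(0.41)]
top holder [480.19 301.7   -9.44] 0.15 100 [np.float64(0.08), np.float64(-0.05), np.float64(0.09), np.float64(-0.07)]
scene mould [561.28  25.32   6.84] 1.27 48 [np.float64(0.35), np.float64(0.11), np.float64(0.18), np.float64(-0.27)]
scene readout [522.09 115.77  -2.17] 0.45 100 [np.float64(-0.32), np.float64(-0.25), np.float64(0.04), np.float64(-0.28)]
scene holder [477.76 303.22  -9.38] 0.35 94 [np.float64(0.11), np.float64(0.07), np.float64(0.08), np.float64(0.07)]
```

```bash
python3 - <<'E'
from fit import *
I={n:cv2.imread(f"pics/{n}0.png") for n in("top","scene")}
a=np.radians(-4.2)
for n in I:
    for nm,lx,ly,z,p0,e in[("mould",.2,.28,.06,(.563,.020,a),(0,1,2,3)),("readout",.064,.05,.09,(.523,.115,a),(0,1,2,3)),("holder",.06,.06,.05,(.479,.302,np.radians(-9)),(0,1,2,3))]:
      for w in(4,2.5):
        p,r,k,o=fitrect(n,I[n],lx,ly,z,p0,e,w);print(n,nm,(p*[1000,1000,57.2958]).round(2),r.round(2),k,np.array(o))
        if nm!="holder":
            q=p[:2]+np.array([[np.cos(p[2]),-np.sin(p[2])],[np.sin(p[2]),np.cos(p[2])]])@([.015,0] if nm=="readout" else [-.03,-.07]); print("   pt",q*1000)
E
```

```text
top mould [558.86  20.24  -4.22] 0.89 100 [-0.52 -1.31 -0.61 -0.75]
   pt [523.79057166 -47.3590793 ]
top mould [558.86  20.24  -4.24] 0.89 100 [-0.51 -1.31 -0.61 -0.75]
   pt [523.77557467 -47.35146174]
top readout [511.87 114.38  -3.07] 0.64 85 [-0.38  0.36 -0.28  0.1 ]
   pt [526.84987659 113.57917277]
top readout [521.76 114.25  -3.21] 0.81 100 [-0.42  1.02 -0.29  0.94]
   pt [536.73718737 113.41382713]
top holder [480.19 301.7   -9.44] 0.15 100 [ 0.08 -0.05  0.08 -0.07]
top holder [480.19 301.7   -9.44] 0.15 100 [ 0.07 -0.05  0.08 -0.07]
scene mould [576.68  20.96  -4.24] 0.61 55 [-0.12  0.21  0.05  0.75]
   pt [541.59079568 -46.6299031 ]
scene mould [576.71  20.96  -4.23] 0.64 56 [-0.12  0.21  0.05  0.76]
   pt [541.63535351 -46.64163065]
scene readout [522.09 115.78  -2.17] 0.45 100 [-0.32 -0.24  0.05 -0.28]
   pt [537.07935294 115.21094923]
scene readout [522.09 115.77  -2.17] 0.46 100 [-0.32 -0.25  0.04 -0.28]
   pt [537.07617956 115.20667397]
scene holder [477.75 303.23  -9.39] 0.35 94 [0.11 0.07 0.08 0.09]
scene holder [477.75 303.23  -9.4 ] 0.35 94 [0.12 0.07 0.08 0.11]
```

Request:
apply_moves:
  targets: [0.6,1.5,0,0,0,1,1,1.2,3.0,0,0,0,2,1,1.8,4.5,0,0,0,3,1,2.4,6,0,0,0,4,1,3,7.5,0,0,0,5,1]
  newtons: 60

```text
time: 1.7
ee_pos: [0.2484, -0.3, 0.2313]
tcp_rot: [180.0, -0.0, 46.9]
wrist_force: [0.5, -1.0, 1.2]
opening: 0.0856
```

```bash
python3 - <<'E'
from workcell import bot
o=bot.get_obs();print(o["time"],o["q"],o["ee_pos"],o["tcp_rot"])
E
```

```text
1.7 [-5.03866242e+01 -1.67989124e+01 -9.86561424e+00  9.68955461e+01
  8.29444363e-03  8.26907767e+01] [ 0.24838911 -0.30004348  0.23133464] [ 1.79961500e+02 -3.42406856e-03  4.69226030e+01]
```

Request:
apply_moves:
  targets: [0.6,1.5,0,0,0,1,1,1.2,3.0,0,0,0,2,1,1.8,4.5,0,0,0,3,1,2.4,6,0,0,0,4,1,3,7.5,0,0,0,5,1]

```text
time: 2.2
ee_pos: [0.3384, -0.0749, 0.2317]
tcp_rot: [179.9, 0.0, 76.9]
wrist_force: [0.5, -0.3, -0.5]
opening: 0.0857
```

Request:
apply_moves:
  targets: [0.6,1.5,0,0,0,1,1,1.2,3.0,0,0,0,2,1,1.8,4.5,0,0,0,3,1,2.4,6,0,0,0,4,1,3,7.5,0,0,0,5,1]

```text
time: 2.7
ee_pos: [0.4285, 0.1505, 0.2315]
tcp_rot: [180.0, 0.0, 107.0]
wrist_force: [0.8, -0.4, 0.1]
opening: 0.0852
```

```bash
python3 - <<'E'
from workcell import bot
import numpy as np
o=bot.get_obs();print(o["time"],o["q"].round(1) if hasattr(o["q"],"round") else o["q"],(np.array([.479,.3025,.231])-o["ee_pos"])/.03,o["ee_pos"],o["tcp_rot"])
E
```

```text
2.7 [19.4 -8.1 -2.7 95.4 -0.  92.4] [ 1.68418212  5.06524817 -0.01646699] [0.42847454 0.15054255 0.23149401] [1.79952217e+02 4.25515942e-03 1.07000039e+02]
```

Request:
apply_moves:
  targets: [0.42,1.27,0,0,0,0,1,0.84,2.53,0,0,0,0,1,1.26,3.8,0,0,0,0,1,1.68,5.07,0,0,0,0,1,1.68,5.07,0,0,0,0,1]

```text
time: 3.2
ee_pos: [0.4792, 0.304, 0.2293]
tcp_rot: [-179.9, -0.0, 106.9]
wrist_force: [0.4, -0.7, -0.6]
opening: 0.0856
```

```bash
python3 - <<'E'
from workcell import bot,camera
import cv2,numpy as np
o=bot.get_obs();print(o["ee_pos"])
A=camera("scene")["img"][:,:,::-1];B=camera("top")["img"][:,:,::-1]
cv2.imwrite("pics/scene1.png",A);cv2.imwrite("pics/top1.png",B)
a=cv2.resize(A[160:360,400:600],None,fx=2,fy=2);b=cv2.resize(B[210:410,80:280],None,fx=2,fy=2)
cv2.imwrite("pics/c1.png",np.hstack([a,b]))
E
```

```text
[0.4791589  0.30397524 0.22926993]
```

View pics/c1.png

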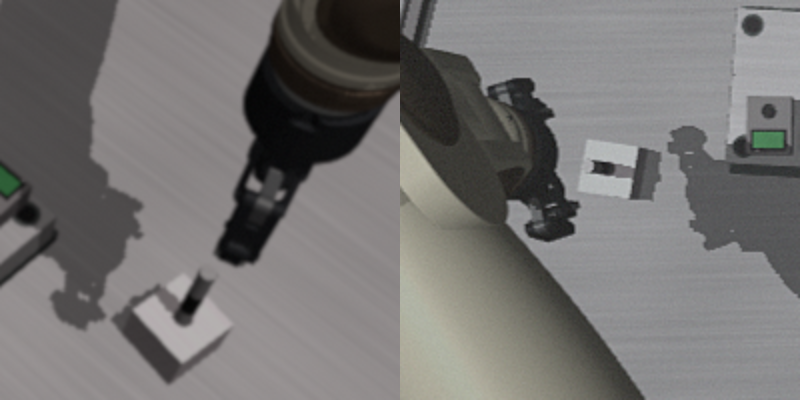

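Request:
apply_moves:
  targets: [0,0,-1.2,0,0,0,1,0,0,-2.4,0,0,0,1,0,0,-3.6,0,0,0,1,0,0,-4.5,0,0,0,1,0,0,-5.2,0,0,0,1]

```text
time: 3.8
ee_pos: [0.478, 0.2988, 0.074]
tcp_rot: [-180.0, 0.0, 106.6]
wrist_force: [0.5, -0.4, 0.7]
opening: 0.0855
```

Request:
apply_moves:
  targets: [0,0,0,0,0,0,0.5,0,0,0,0,0,0,0.4,0,0,0,0,0,0,0.3,0,0,0,0,0,0,0.3,0,0,0,0,0,0,0.3]
  newtons: 20

```text
time: 4.3
ee_pos: [0.4791, 0.3006, 0.0764]
tcp_rot: [179.9, -0.0, 106.7]
wrist_force: [0.5, -0.7, 1.1]
opening: 0.0257
```

```bash
python3 - <<'E'
from workcell import bot,camera
import cv2,numpy as np
o=bot.get_obs();print(o["ee_pos"],o["wrist_force"],o["opening"])
A=camera("scene")["img"][:,:,::-1];B=camera("top")["img"][:,:,::-1]
a=cv2.resize(A[240:370,430:560],None,fx=3,fy=3);b=cv2.resize(B[250:380,120:250],None,fx=3,fy=3)
cv2.imwrite("pics/c2.png",np.hstack([a,b]))
E
```

```text
[0.47905513 0.3005541  0.07635098] [ 0.4957858  -0.70675945  1.11830456] 0.025676294637476536
```

View pics/c2.png

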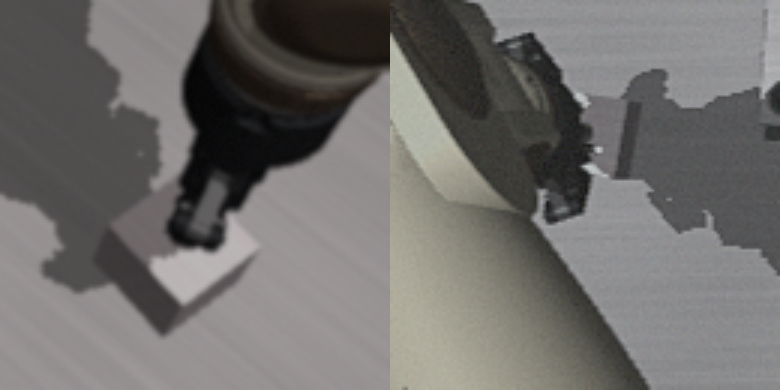

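Request:
apply_moves:
  targets: [0,0,0,0,0,0,0.15,0,0,0,0,0,0,0,0,0,0,0,0,0,0,0,0,0,0,0,0,0,0,0,0,0,0,0,0]
  newtons: 60

```text
time: 4.9
ee_pos: [0.4788, 0.3005, 0.0756]
tcp_rot: [180.0, -0.0, 106.7]
wrist_force: [0.7, 0.6, 3.0]
opening: 0.0116
```

Request:
apply_moves:
  targets: [0,0,0,0,0,0,0,0,0,0,0,0,0,0]

```text
time: 5.1
ee_pos: [0.4788, 0.3005, 0.0755]
tcp_rot: [180.0, -0.0, 106.7]
wrist_force: [0.2, 0.6, 4.0]
opening: 0.0119
```

```bash
python3 - <<'E'
from workcell import bot
for i in range(1):
    o=bot.get_obs();print(o["ee_pos"],o["tcp_rot"],o["wrist_force"],o["torque"],o["opening"],o["qd"])
E
```

```text
[0.47882594 0.30047815 0.07553137] [ 1.79966472e+02 -9.10015352e-03  1.06717946e+02] [0.19302323 0.64979814 4.00973636] [ 0.10501149 -0.33916937  0.02842577] 0.011860109400900393 [-0.04832052  0.00142925 -0.07868178  0.00276655  0.03114122 -0.02791084]
```

Request:
apply_moves:
  targets: [0,0,0.3,0,0,0,0,0,0,0.6,0,0,0,0,0,0,0.9,0,0,0,0,0,0,1.2,0,0,0,0,0,0,1.2,0,0,0,0]

```text
time: 5.6
ee_pos: [0.479, 0.3007, 0.1131]
tcp_rot: [179.9, -0.0, 106.7]
wrist_force: [-0.3, 0.0, -0.8]
opening: 0.0118
```

Request:
apply_moves:
  targets: [0,0,0.7,0,0,0,0,0,0,1.4,0,0,0,0,0,0,2.1,0,0,0,0,0,0,2.5,0,0,0,0,0,0,2.5,0,0,0,0]

```text
time: 6.1
ee_pos: [0.4791, 0.3007, 0.1877]
tcp_rot: [179.9, -0.0, 106.7]
wrist_force: [-0.7, -0.6, -0.3]
opening: 0.0115
```

```bash
python3 - <<'E'
from workcell import bot,camera
import cv2,numpy as np
A=camera("scene")["img"][:,:,::-1];B=camera("top")["img"][:,:,::-1]
o=bot.get_obs();print(o["ee_pos"],o["tcp_rot"],o["wrist_force"],o["torque"],o["opening"])
a=cv2.resize(A[200:370,430:560],None,fx=3,fy=3);b=cv2.resize(B[230:400,120:250],None,fx=3,fy=3)
cv2.imwrite("pics/c3.png",np.hstack([a,b]))
E
```

```text
[0.47850415 0.30029889 0.18546992] [-1.79957540e+02  1.09287429e-02  1.06719424e+02] [-0.02764852 -0.40262944 -0.55599177] [-0.02861683 -0.03514997 -0.0487876 ] 0.012041675068195607
```

View pics/c3.png

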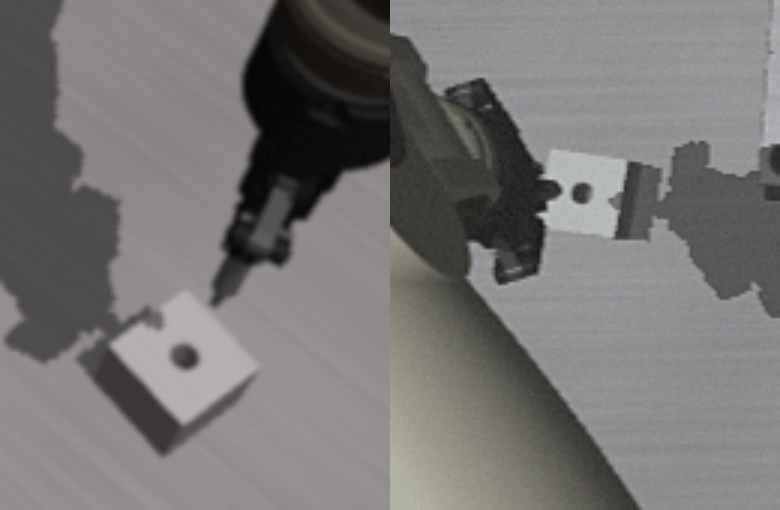

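The scene image shows the stylus held, with its tip at about (501.7,301.5), and the empty hole. I'll check the tip and the hole against the expected position.

```bash
python3 - <<'E'
from h import *
print(ray("scene",[(501.7,301.5)],.115)*1000)
print("hole",ray("scene",[(430+185/3,200+356/3)],.05)*1000,ray("top",[(120+581/3,230+193/3)],.05)*1000)
print((np.array([.537,.1145])-[.4788,.3005])/.03)
E
```

```text
[[476.47255913 304.51638555 115.        ]]
hole [[477.38338853 304.54932463  50.        ]] [[473.50144181   4.29121897  50.        ]]
[ 1.94 -6.2 ]
```

Request:
apply_moves:
  targets: [0.4,-1.26,0,0,0,0,0,0.8,-2.52,0,0,0,0,0,1.2,-3.78,0,0,0,0,0,1.6,-5.04,0,0,0,0,0,1.99,-6.28,0,0,0,0,0]

```text
time: 6.7
ee_pos: [0.538, 0.1103, 0.1847]
tcp_rot: [-179.9, -0.0, 106.7]
wrist_force: [0.1, 0.4, -0.3]
opening: 0.0119
```

Request:
apply_moves:
  targets: [0,0,-0.2,0,0,0,0,0,0,-0.4,0,0,0,0,0,0,-0.5,0,0,0,0,0,0,-0.5,0,0,0,0]

```text
time: 7.1
ee_pos: [0.5376, 0.1128, 0.1702]
tcp_rot: [-179.9, -0.0, 106.8]
wrist_force: [0.5, -0.0, -0.9]
opening: 0.0115
```

```bash
python3 - <<'E'
from workcell import bot,camera
import cv2,numpy as np
A=camera("scene")["img"][:,:,::-1];B=camera("top")["img"][:,:,::-1]
o=bot.get_obs();print(o["time"],o["ee_pos"],o["tcp_rot"],o["wrist_force"],o["torque"],o["opening"])
a=cv2.resize(A[200:330,330:460],None,fx=3,fy=3);b=cv2.resize(B[200:330,200:330],None,fx=3,fy=3)
cv2.imwrite("pics/c4.png",np.hstack([a,b]))
E
```

```text
7.2 [0.53799961 0.11285337 0.17114081] [-1.79983532e+02 -4.26173055e-03  1.06803144e+02] [-0.52406673  0.73130811  0.15599616] [-0.02586191  0.06029165 -0.01000942] 0.01139465481109118
```

View pics/c4.png

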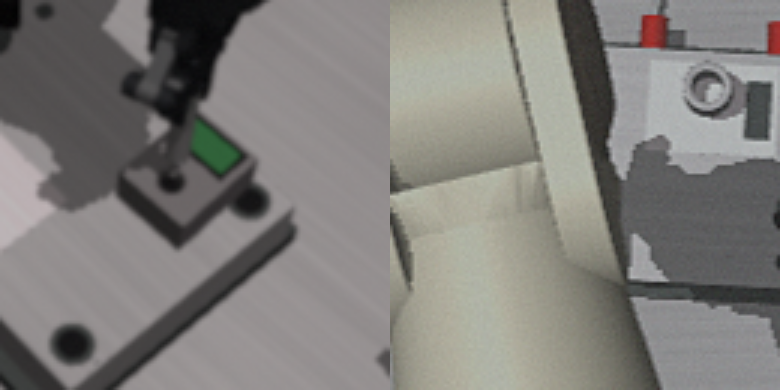

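Request:
apply_moves:
  targets: [0,0,-0.15,0,0,0,0,0,0,-0.3,0,0,0,0,0,0,-0.4,0,0,0,0,0,0,-0.5,0,0,0,0,0,0,-0.55,0,0,0,0]

```text
time: 7.7
ee_pos: [0.5382, 0.1119, 0.1544]
tcp_rot: [-180.0, -0.0, 106.7]
wrist_force: [-0.7, 0.9, 0.1]
opening: 0.0118
```

Request:
apply_moves:
  targets: [0,0,-0.03,0,0,0,0,0,0,-0.06,0,0,0,0,0,0,-0.06,0,0,0,0]

```text
time: 8.0
ee_pos: [0.5383, 0.1119, 0.1531]
tcp_rot: [180.0, -0.0, 106.7]
wrist_force: [-0.6, -0.3, 1.8]
opening: 0.0118
```

Contact is where I expected it, so I'll keep pressing.

Request:
apply_moves:
  targets: [0,0,-0.04,0,0,0,0,0,0,-0.08,0,0,0,0,0,0,-0.12,0,0,0,0,0,0,-0.12,0,0,0,0]

```text
time: 8.4
ee_pos: [0.5384, 0.112, 0.1496]
tcp_rot: [180.0, 0.0, 106.7]
wrist_force: [-1.1, 0.4, 3.2]
opening: 0.0115
```

Request:
apply_moves:
  targets: [0,0,-0.03,0,0,0,0,0,0,-0.06,0,0,0,0,0,0,-0.06,0,0,0,0,0,0,-0.06,0,0,0,0]

```text
time: 8.8
ee_pos: [0.5386, 0.112, 0.1491]
tcp_rot: [179.9, 0.0, 106.7]
wrist_force: [-3.9, -1.3, 12.5]
opening: 0.0122
```

```bash
python3 - <<'E'
from workcell import bot,camera
import cv2,numpy as np
A=camera("scene")["img"][:,:,::-1]
o=bot.get_obs();print(o["time"],o["ee_pos"],o["tcp_rot"],o["wrist_force"],o["torque"],o["opening"])
cv2.imwrite("pics/c5.png",cv2.resize(A[190:320,330:460],None,fx=4,fy=4))
E
```

```text
8.85 [0.53860615 0.11202047 0.14909415] [1.79887888e+02 1.07397262e-02 1.06718468e+02] [-3.13767399 -0.93595385 12.27601991] [-0.18296598  0.99375188  0.03162981] 0.011706052813910933
```

View pics/c5.png

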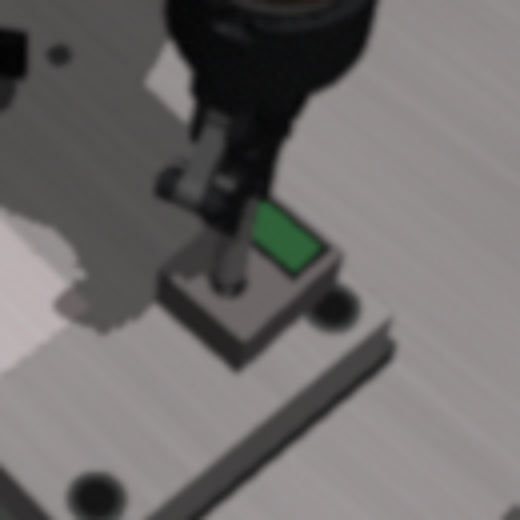

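The tip is inside the recess and the force reached 12 N, so the button is on its stop. Next I lift and return to the holder.

Request:
apply_moves:
  targets: [0,0,0.4,0,0,0,0,0,0,1.0,0,0,0,0,0,0,1.3,0,0,0,0,0,0,1.3,0,0,0,0]

```text
time: 9.25
ee_pos: [0.539, 0.1121, 0.1879]
tcp_rot: [179.9, 0.0, 106.7]
wrist_force: [-0.1, 0.2, -0.1]
opening: 0.0115
```

```bash
python3 - <<'E'
from workcell import bot
import numpy as np
o=bot.get_obs();print(o["time"],o["ee_pos"],o["tcp_rot"],o["wrist_force"],o["opening"],(np.array([.4788,.3005,.187])-o["ee_pos"])/.03)
E
```

```text
9.25 [0.53899907 0.11210193 0.18788027] [1.79876365e+02 1.16147195e-02 1.06721412e+02] [-0.06499882  0.17509546 -0.13184029] 0.011468568091805536 [-2.00663577  6.27993559 -0.02934227]
```

Request:
apply_moves:
  targets: [-0.4,1.26,0,0,0,0,0,-0.8,2.52,0,0,0,0,0,-1.2,3.78,0,0,0,0,0,-1.6,5.04,0,0,0,0,0,-1.99,6.28,0,0,0,0,0]

```text
time: 9.75
ee_pos: [0.4778, 0.3017, 0.1856]
tcp_rot: [-179.9, 0.0, 106.7]
wrist_force: [1.0, -0.1, 0.0]
opening: 0.0121
```

Request:
apply_moves:
  targets: [0,0,-0.5,0,0,0,0,0,0,-1.0,0,0,0,0,0,0,-1.5,0,0,0,0,0,0,-1.8,0,0,0,0,0,0,-1.8,0,0,0,0]

```text
time: 10.25
ee_pos: [0.4781, 0.2996, 0.1308]
tcp_rot: [-179.9, 0.0, 106.7]
wrist_force: [0.5, 0.0, -0.8]
opening: 0.0115
```

```bash
python3 - <<'E'
from workcell import bot,camera
import cv2,numpy as np
A=camera("scene")["img"][:,:,::-1];B=camera("top")["img"][:,:,::-1]
o=bot.get_obs();print(o["time"],o["ee_pos"],o["tcp_rot"],o["wrist_force"],o["torque"],o["opening"])
a=cv2.resize(A[250:350,450:550],None,fx=4,fy=4,interpolation=2);b=cv2.resize(B[250:350,140:240],None,fx=4,fy=4)
cv2.imwrite("pics/c6.png",np.hstack([a,b]))
E
```

```text
10.35 [0.4787693  0.30010259 0.13276601] [ 1.79997280e+02 -1.67828876e-03  1.06689295e+02] [-0.46620123  0.72365435  0.12422139] [ 0.03880831 -0.01814669 -0.0455196 ] 0.011692755619245678
```

View pics/c6.png

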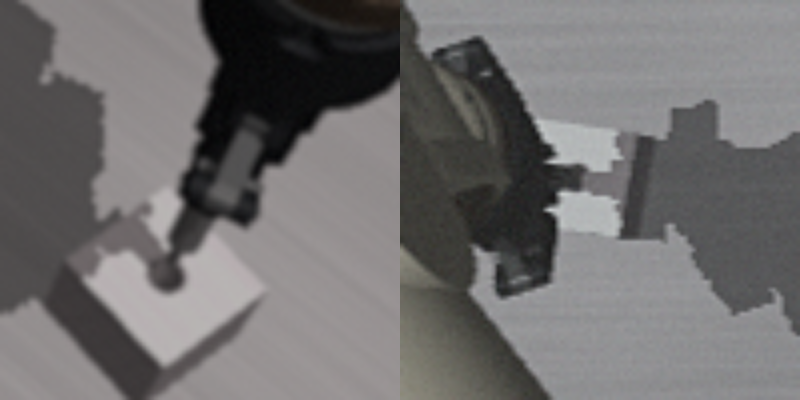

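Request:
apply_moves:
  targets: [0,0,-0.3,0,0,0,0,0,0,-0.6,0,0,0,0,0,0,-0.9,0,0,0,0,0,0,-1.1,0,0,0,0,0,0,-1.2,0,0,0,0]

```text
time: 10.85
ee_pos: [0.4786, 0.3003, 0.0958]
tcp_rot: [-180.0, 0.0, 106.7]
wrist_force: [0.1, 0.6, -0.2]
opening: 0.0116
```

Request:
apply_moves:
  targets: [0,0,-0.2,0,0,0,0,0,0,-0.4,0,0,0,0,0,0,-0.55,0,0,0,0,0,0,-0.65,0,0,0,0]

```text
time: 11.25
ee_pos: [0.4786, 0.3003, 0.0767]
tcp_rot: [180.0, 0.0, 106.7]
wrist_force: [0.8, -0.1, -0.1]
opening: 0.0121
```

Request:
apply_moves:
  targets: [0,0,0,0,0,0,0]

```text
time: 11.35
ee_pos: [0.4786, 0.3003, 0.0767]
tcp_rot: [-180.0, 0.0, 106.7]
wrist_force: [1.3, 1.8, -1.8]
opening: 0.0116
```

Request:
apply_moves:
  targets: [0,0,-0.03,0,0,0,0,0,0,-0.06,0,0,0,0,0,0,-0.08,0,0,0,0,0,0,-0.08,0,0,0,0]

```text
time: 11.75
ee_pos: [0.4788, 0.3005, 0.0755]
tcp_rot: [180.0, -0.0, 106.7]
wrist_force: [-1.0, -0.1, 4.7]
opening: 0.0121
```

Request:
apply_moves:
  targets: [0,0,0,0,0,0,0.3,0,0,0,0,0,0,0.5,0,0,0,0,0,0,0.8,0,0,0,0,0,0,1,0,0,0,0,0,0,1]

```text
time: 12.25
ee_pos: [0.4786, 0.3003, 0.0746]
tcp_rot: [-180.0, 0.0, 106.7]
wrist_force: [-0.0, -0.5, 0.2]
opening: 0.0819
```

Request:
apply_moves:
  targets: [0,0,0.7,0,0,0,1,0,0,2,0,0,0,1,0,0,3.5,0,0,0,1,0,0,5,0,0,0,1,0,0,5.2,0,0,0,1]

```text
time: 12.75
ee_pos: [0.4798, 0.3011, 0.2368]
tcp_rot: [179.6, -0.1, 106.7]
wrist_force: [1.2, 0.2, 0.6]
opening: 0.0853
```

```bash
python3 - <<'E'
from workcell import bot,camera
import cv2,numpy as np
A=camera("scene")["img"][:,:,::-1];B=camera("top")["img"][:,:,::-1]
o=bot.get_obs();print(o["time"],o["q"],o["ee_pos"],o["tcp_rot"],o["wrist_force"],o["opening"])
cv2.imwrite("pics/scene7.png",A)
a=cv2.resize(A[250:350,450:550],None,fx=4,fy=4,interpolation=2);b=cv2.resize(B[250:350,140:240],None,fx=4,fy=4)
cv2.imwrite("pics/c7.png",np.hstack([a,b]))
E
```

```text
12.85 [3.21100924e+01 7.02358584e+00 1.24104978e+01 9.52123534e+01
 1.50167860e-04 1.05391985e+02] [0.47924521 0.30074848 0.23229549] [ 1.79831742e+02 -4.64762626e-02  1.06718176e+02] [-0.44081841 -0.41083689 -0.66624864] 0.0853310552436445
```

View pics/c7.png

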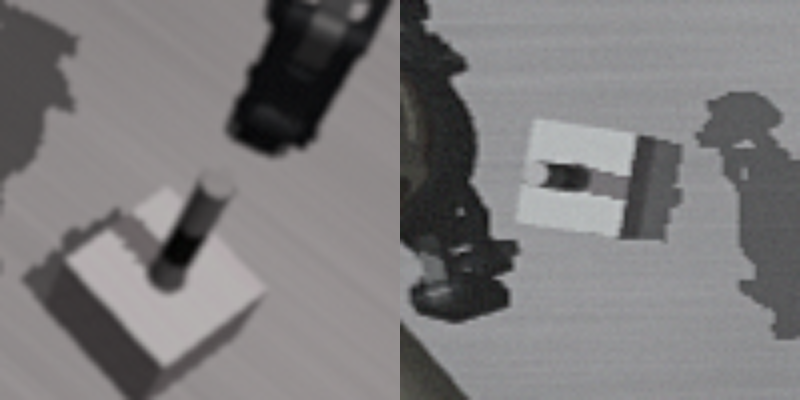

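The stylus stands fully down, as it did at the start. Next I go to the wing, turning the wrist +196° on the way so that q6 has room for the whole turn.

Request:
apply_moves:
  targets: [0.12,-1,0,0,0,1.3,1,0.25,-2,0,0,0,2.6,1,0.37,-3,0,0,0,3.9,1,0.5,-4,0,0,0,5.2,1,0.62,-5,0,0,0,6.5,1]

```text
time: 13.35
ee_pos: [0.4966, 0.149, 0.2285]
tcp_rot: [-179.9, -0.1, 146.1]
wrist_force: [-0.0, 0.5, -0.5]
opening: 0.0852
```

Request:
apply_moves:
  targets: [0.12,-1,0,0,0,1.3,1,0.25,-2,0,0,0,2.6,1,0.37,-3,0,0,0,3.9,1,0.5,-4,0,0,0,5.2,1,0.62,-5,0,0,0,6.5,1]

```text
time: 13.85
ee_pos: [0.5153, -0.0009, 0.2286]
tcp_rot: [180.0, -0.2, -175.0]
wrist_force: [-0.2, 0.9, 0.4]
opening: 0.0855
```

Request:
apply_moves:
  targets: [0.12,-0.8,0,0,0,1.3,1,0.24,-1.65,0,0,0,2.6,1,0.24,-1.65,0,0,0,3.9,1,0.24,-1.65,0,0,0,5.2,1,0.24,-1.65,0,0,0,6.5,1]

```text
time: 14.35
ee_pos: [0.5224, -0.0494, 0.2285]
tcp_rot: [179.9, -0.1, -136.0]
wrist_force: [0.6, 0.1, 0.1]
opening: 0.0854
```

Request:
apply_moves:
  targets: [0,0,0,0,0,1.3,1,0,0,0,0,0,2.6,1,0,0,0,0,0,3.9,1,0,0,0,0,0,5.2,1,0,0,0,0,0,6.5,1]

```text
time: 14.85
ee_pos: [0.5224, -0.0491, 0.2285]
tcp_rot: [179.8, -0.0, -97.0]
wrist_force: [-0.5, -0.4, 1.4]
opening: 0.0855
```

```bash
python3 - <<'E'
from workcell import bot
import numpy as np
o=bot.get_obs();print(o["time"],o["q"],o["ee_pos"],o["tcp_rot"],(np.array([.5237,-.0487,.232])-o["ee_pos"])/.03)
E
```

```text
14.85 [-5.36904222e+00  1.61419035e+00  6.24936975e+00  9.48057305e+01
  1.31214844e-03 -8.84091423e+01] [ 0.52244036 -0.04909381  0.22854184] [ 1.79829478e+02 -3.42322037e-03 -9.69598968e+01] [0.04198816 0.01312693 0.11527214]
```

Request:
apply_moves:
  targets: [0.04,0,0,0,0,1.3,1,0.04,0,0,0,0,2.6,1,0.04,0,0,0,0,3.9,1,0.04,0,0,0,0,5.2,1,0.04,0,0,0,0,6.6,1]

```text
time: 15.35
ee_pos: [0.5236, -0.0491, 0.2285]
tcp_rot: [179.9, 0.1, -57.4]
wrist_force: [-0.2, -0.3, 0.1]
opening: 0.0855
```

```bash
python3 - <<'E'
from workcell import bot,camera
import cv2,numpy as np
A=camera("scene")["img"][:,:,::-1]
o=bot.get_obs();print(o["time"],o["q"],o["ee_pos"],o["tcp_rot"])
cv2.imwrite("pics/c8.png",cv2.resize(A[120:270,250:400],None,fx=4,fy=4))
E
```

```text
15.4 [-5.35733854e+00  1.78084336e+00  6.42164137e+00  9.48123696e+01
  8.24117702e-04 -1.28533682e+02] [ 0.52365097 -0.04910212  0.22855608] [ 1.79866303e+02  1.07529315e-01 -5.68237835e+01]
```

View pics/c8.png

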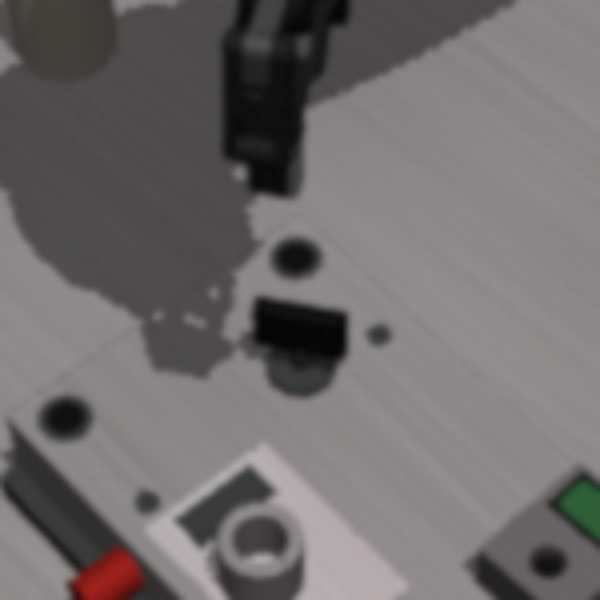

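Request:
apply_moves:
  targets: [0,0,-1.2,0,0,0,1,0,0,-2.4,0,0,0,1,0,0,-3.5,0,0,0,1,0,0,-4.4,0,0,0,1,0,0,-5.0,0,0,0,1]

```text
time: 15.9
ee_pos: [0.5223, -0.049, 0.0767]
tcp_rot: [179.8, 0.2, -57.9]
wrist_force: [-0.1, -1.0, -0.1]
opening: 0.0855
```

Request:
apply_moves:
  targets: [0,0,0,0,0,0,0.5,0,0,0,0,0,0,0.3,0,0,0,0,0,0,0.25,0,0,0,0,0,0,0.25,0,0,0,0,0,0,0.25]
  newtons: 20

```text
time: 16.4
ee_pos: [0.5247, -0.0492, 0.0815]
tcp_rot: [-179.9, -0.0, -57.7]
wrist_force: [-0.1, -0.3, 0.6]
opening: 0.021
```

```bash
python3 - <<'E'
from workcell import bot,camera
import cv2,numpy as np
A=camera("scene")["img"][:,:,::-1]
o=bot.get_obs();print(o["time"],o["q"],o["ee_pos"],o["tcp_rot"],o["wrist_force"],o["torque"],o["opening"])
cv2.imwrite("pics/c9.png",cv2.resize(A[120:270,250:400],None,fx=4,fy=4))
E
```

```text
16.45 [-5.35646797e+00  1.49989653e+00 -1.01382133e+01  7.82994573e+01
 -8.16860887e-05 -1.27662106e+02] [ 0.52457971 -0.04918569  0.08135692] [-1.79950626e+02 -3.82113937e-02 -5.76943788e+01] [-7.69032489e-01 -9.51154579e-01  7.90973528e-04] [-0.01402038  0.02716662  0.02305912] 0.021135194356367893
```

View pics/c9.png

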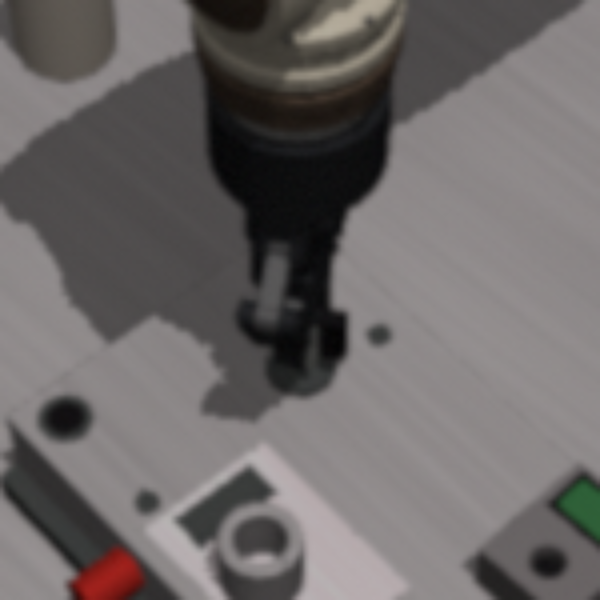

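Request:
apply_moves:
  targets: [0,0,-0.1,0,0,0,0.2,0,0,-0.13,0,0,0,0.15,0,0,-0.13,0,0,0,0.1,0,0,-0.13,0,0,0,0.1]

```text
time: 16.85
ee_pos: [0.5275, -0.0475, 0.0781]
tcp_rot: [-179.5, -0.1, -57.6]
wrist_force: [14.3, 10.8, 0.4]
opening: 0.0092
```

Request:
apply_moves:
  targets: [0,0,0,0,0,0,0,0,0,0,0,0,0,0,0,0,0,0,0,0,0]

```text
time: 17.15
ee_pos: [0.5275, -0.0475, 0.0781]
tcp_rot: [-179.5, -0.1, -57.6]
wrist_force: [13.9, 11.5, 0.5]
opening: 0.0098
```

```bash
python3 - <<'E'
from workcell import bot
o=bot.get_obs();print(o["time"],o["ee_pos"],o["tcp_rot"],o["wrist_force"],o["torque"],o["opening"])
E
```

```text
17.15 [ 0.52754301 -0.04746944  0.0780861 ] [-1.79541724e+02 -6.83153831e-02 -5.75989244e+01] [13.92483623 11.54171896  0.53908325] [ 1.94359356 -2.53223741 -0.01844   ] 0.009764030721340345
```

Request:
apply_moves:
  targets: [0.04,0.05,0,0,0,0,0,0.08,0.1,0,0,0,0,0,0.08,0.1,0,0,0,0,0]
  newtons: 30

```text
time: 17.45
ee_pos: [0.5277, -0.0472, 0.078]
tcp_rot: [-180.0, -0.2, -57.7]
wrist_force: [1.2, -6.4, 7.9]
opening: 0.01
```

```bash
cat > s.py <<'E'
from workcell import bot
import numpy as np
o=bot.get_obs();np.set_printoptions(suppress=True,precision=4)
for k in("time","ee_pos","tcp_rot","wrist_force","torque","opening","q"):print(k,np.array(o[k]))
E
python3 s.py
```

```text
time 17.45
ee_pos [ 0.5277 -0.0472  0.078 ]
tcp_rot [-179.9545   -0.2204  -57.7152]
wrist_force [ 1.1522 -6.3519  7.9182]
torque [-1.2818 -0.0609  0.052 ]
opening 0.010042136885292197
q [  -5.0335    1.8503  -10.15     77.8299   -0.1477 -127.3186]
```

Request:
apply_moves:
  targets: [0,0,0,0,0,-0.8,0,0,0,0,0,0,-1.8,0,0,0,0,0,0,-2.8,0,0,0,0,0,0,-3.8,0,0,0,0,0,0,-4.8,0]

```text
time: 17.95
ee_pos: [0.5273, -0.0473, 0.078]
tcp_rot: [-179.9, -0.2, -86.8]
wrist_force: [-0.2, -6.4, 9.2]
opening: 0.0092
```

```bash
python3 s.py
```

```text
time 17.95
ee_pos [ 0.5273 -0.0473  0.078 ]
tcp_rot [-179.8821   -0.155   -86.7793]
wrist_force [-0.2173 -6.3864  9.226 ]
torque [-1.2416  0.429   0.0791]
opening 0.009167663901008967
q [ -5.0572   1.83   -10.169   77.8621  -0.1364 -98.2782]
```

Request:
apply_moves:
  targets: [0,0,0,0,0,-1,0,0,0,0,0,0,-2,0,0,0,0,0,0,-3,0,0,0,0,0,0,-4,0,0,0,0,0,0,-5,0]

```text
time: 18.45
ee_pos: [0.5268, -0.0472, 0.078]
tcp_rot: [-179.9, -0.1, -116.8]
wrist_force: [-3.3, -5.9, 10.4]
opening: 0.0092
```

Request:
apply_moves:
  targets: [0,0,0,0,0,-1,0,0,0,0,0,0,-2,0,0,0,0,0,0,-3,0,0,0,0,0,0,-4,0,0,0,0,0,0,-5,0]

```text
time: 18.95
ee_pos: [0.5265, -0.0469, 0.078]
tcp_rot: [-179.9, -0.0, -146.8]
wrist_force: [-5.0, -3.9, 11.8]
opening: 0.009
```

```bash
python3 s.py
```

```text
time 18.95
ee_pos [ 0.5265 -0.0469  0.078 ]
tcp_rot [-179.9052   -0.0179 -146.7663]
wrist_force [-4.96   -3.8735 11.8297]
torque [-0.6093  1.1851  0.044 ]
opening 0.009046833243207266
q [ -5.0444   1.8138 -10.1897  77.9518  -0.0855 -38.2781]
```

Request:
apply_moves:
  targets: [0,0,0,0,0,-1,0,0,0,0,0,0,-2,0,0,0,0,0,0,-3,0,0,0,0,0,0,-4,0,0,0,0,0,0,-4.6,0]

```text
time: 19.45
ee_pos: [0.5264, -0.0465, 0.078]
tcp_rot: [-180.0, 0.0, -174.3]
wrist_force: [-6.4, -2.0, 11.2]
opening: 0.0093
```

Request:
apply_moves:
  targets: [0,0,0,0,0,-0.3,0,0,0,0,0,0,-0.6,0,0,0,0,0,0,-0.8,0]

```text
time: 19.75
ee_pos: [0.5264, -0.0464, 0.078]
tcp_rot: [-180.0, 0.0, -179.0]
wrist_force: [-5.7, -1.7, 10.7]
opening: 0.0092
```

```bash
python3 s.py
```

```text
time 19.75
ee_pos [ 0.5264 -0.0464  0.078 ]
tcp_rot [-179.966     0.0276 -178.9692]
wrist_force [-5.7302 -1.7252 10.7402]
torque [-0.1754  1.2794  0.029 ]
opening 0.009234746168935097
q [ -5.0242   1.8102 -10.1912  77.9675  -0.0309  -6.055 ]
```

Request:
apply_moves:
  targets: [0,0,0,0,0,-0.2,0,0,0,0,0,0,-0.4,0,0,0,0,0,0,-0.6,0,0,0,0,0,0,-0.6,0]

```text
time: 20.15
ee_pos: [0.5264, -0.0463, 0.078]
tcp_rot: [-180.0, 0.0, 177.5]
wrist_force: [-5.8, -1.2, 11.6]
opening: 0.0095
```

```bash
python3 s.py
```

```text
time 20.15
ee_pos [ 0.5264 -0.0463  0.078 ]
tcp_rot [-179.9735    0.029   177.4625]
wrist_force [-5.8183 -1.1669 11.5844]
torque [-0.0865  1.2433  0.0742]
opening 0.009471068662103533
q [ -5.0179   1.8102 -10.1939  77.9658  -0.0252  -2.4804]
```

Request:
apply_moves:
  targets: [0,0,0,0,0,-0.15,0,0,0,0,0,0,-0.3,0,0,0,0,0,0,-0.3,0]

```text
time: 20.45
ee_pos: [0.5264, -0.0463, 0.078]
tcp_rot: [-180.0, 0.0, 175.7]
wrist_force: [-4.5, -0.8, 11.1]
opening: 0.0088
```

```bash
python3 s.py
```

```text
time 20.45
ee_pos [ 0.5264 -0.0463  0.078 ]
tcp_rot [-179.9797    0.0313  175.681 ]
wrist_force [-4.4519 -0.8356 11.073 ]
torque [-0.0557  1.2418  0.0755]
opening 0.008821201605985741
q [ -5.0166   1.8105 -10.193   77.9649  -0.0199  -0.6977]
```

Request:
apply_moves:
  targets: [0,0,0,0,0,-0.15,0,0,0,0,0,0,-0.25,0,0,0,0,0,0,-0.25,0]

```text
time: 20.75
ee_pos: [0.5265, -0.0463, 0.078]
tcp_rot: [-180.0, 0.0, 174.2]
wrist_force: [-5.8, -1.8, 11.4]
opening: 0.0095
```

```bash
python3 s.py
```

```text
time 20.75
ee_pos [ 0.5265 -0.0463  0.078 ]
tcp_rot [-179.966     0.0352  174.242 ]
wrist_force [-5.7859 -1.8136 11.385 ]
torque [-0.2227  1.1737  0.7499]
opening 0.009543673357862478
q [ -5.0122   1.8114 -10.1915  77.9623  -0.0345   0.7458]
```

Request:
apply_moves:
  targets: [0,0,0,0,0,-0.15,0,0,0,0,0,0,-0.25,0,0,0,0,0,0,-0.25,0]

```text
time: 21.05
ee_pos: [0.5265, -0.0464, 0.078]
tcp_rot: [-180.0, 0.0, 172.8]
wrist_force: [-6.3, -1.8, 12.0]
opening: 0.0094
```

```bash
python3 s.py
```

```text
time 21.05
ee_pos [ 0.5265 -0.0464  0.078 ]
tcp_rot [-179.9595    0.0387  172.7751]
wrist_force [-6.2792 -1.8441 12.0102]
torque [-0.2787  1.1821  1.1218]
opening 0.00944121238733629
q [ -5.0089   1.8105 -10.1903  77.9621  -0.042    2.216 ]
```

The torque rose sharply at yaw of about 175.7° (0.08, then 0.75, then 1.1 N m). That matches the stop expected from the mould's yaw, so the screw is seated. Now I back it off a quarter turn, to about −94.5°.

Request:
apply_moves:
  targets: [0,0,0,0,0,0.5,0,0,0,0,0,0,1.5,0,0,0,0,0,0,2.6,0,0,0,0,0,0,3.8,0,0,0,0,0,0,5,0]

```text
time: 21.55
ee_pos: [0.5265, -0.0467, 0.078]
tcp_rot: [-179.9, 0.0, -157.0]
wrist_force: [-5.7, -3.2, 11.1]
opening: 0.0095
```

```bash
python3 s.py
```

```text
time 21.55
ee_pos [ 0.5265 -0.0467  0.078 ]
tcp_rot [-179.9211    0.0019 -157.0224]
wrist_force [-5.664  -3.1654 11.1019]
torque [-0.6163  1.2085 -0.0638]
opening 0.0094546219677262
q [ -5.0359   1.8111 -10.1913  77.9589  -0.0688 -28.0135]
```

Request:
apply_moves:
  targets: [0,0,0,0,0,1.2,0,0,0,0,0,0,2.4,0,0,0,0,0,0,3.6,0,0,0,0,0,0,4.8,0,0,0,0,0,0,6,0]

```text
time: 22.05
ee_pos: [0.5268, -0.0472, 0.078]
tcp_rot: [-179.9, -0.1, -121.0]
wrist_force: [-3.4, -5.8, 9.5]
opening: 0.0095
```

Request:
apply_moves:
  targets: [0,0,0,0,0,1.1,0,0,0,0,0,0,2.1,0,0,0,0,0,0,2.9,0,0,0,0,0,0,3.4,0,0,0,0,0,0,3.6,0]

```text
time: 22.55
ee_pos: [0.5271, -0.0473, 0.0781]
tcp_rot: [-179.9, -0.1, -99.6]
wrist_force: [0.0, -6.3, 10.2]
opening: 0.0095
```

```bash
python3 s.py
```

```text
time 22.55
ee_pos [ 0.5271 -0.0473  0.0781]
tcp_rot [-179.8734   -0.12    -99.6241]
wrist_force [ 0.0352 -6.2738 10.1999]
torque [-1.1885  0.522  -0.0375]
opening 0.009474955906158922
q [ -5.0592   1.8234 -10.1737  77.8862  -0.1297 -85.4354]
```

Request:
apply_moves:
  targets: [0,0,0,0,0,0.4,0,0,0,0,0,0,0.7,0,0,0,0,0,0,0.85,0,0,0,0,0,0,0.85,0]

```text
time: 22.95
ee_pos: [0.5272, -0.0473, 0.078]
tcp_rot: [-179.9, -0.1, -94.6]
wrist_force: [-1.5, -6.0, 8.5]
opening: 0.0099
```

```bash
python3 s.py;  python3 - <<'E'
from workcell import bot,camera
import cv2,numpy as np
A=camera("scene")["img"][:,:,::-1]
cv2.imwrite("pics/scene10.png",A)
cv2.imwrite("pics/c10.png",np.hstack([cv2.resize(A[170:240,285:355],None,fx=8,fy=8,interpolation=2)]))
E
```

```text
time 22.95
ee_pos [ 0.5272 -0.0473  0.078 ]
tcp_rot [-179.8777   -0.1326  -94.604 ]
wrist_force [-1.4714 -6.0485  8.4864]
torque [-1.2158  0.5074 -0.02  ]
opening 0.009858606660351817
q [ -5.0604   1.8271 -10.1715  77.878   -0.1316 -90.4566]
```

View pics/c10.png

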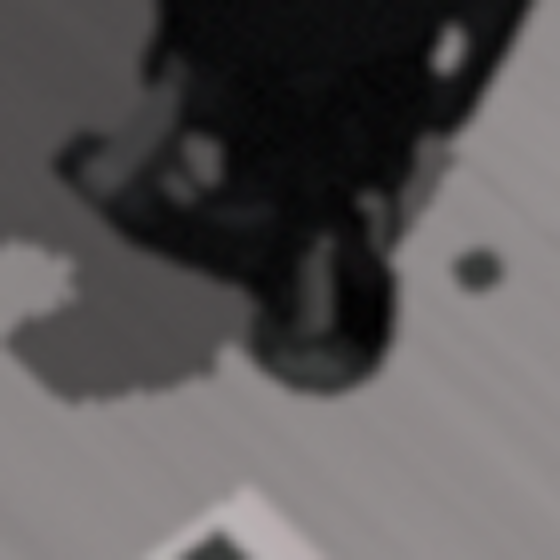

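View pics/scene10.png

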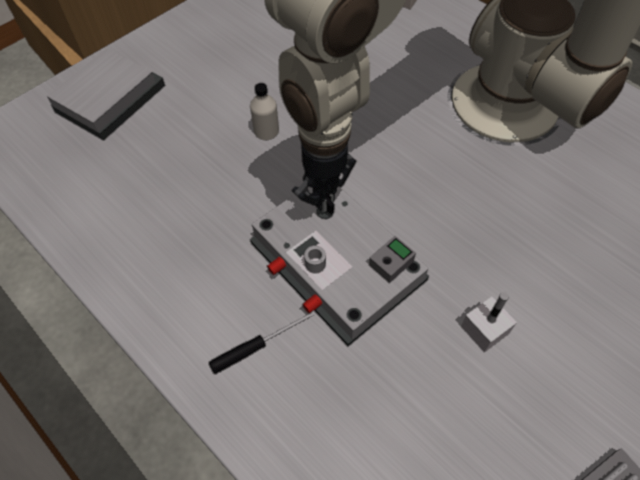

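The gripper holds the wing near (325,205). The stylus stands in its holder near (500,305), and the bottle, bush and screwdriver are where they were. I'll hold a moment to check it is steady, then hand in.

Request:
apply_moves:
  targets: [0,0,0,0,0,0,0,0,0,0,0,0,0,0,0,0,0,0,0,0,0]

```text
time: 23.3
ee_pos: [0.5272, -0.0473, 0.078]
tcp_rot: [-179.9, -0.1, -94.6]
wrist_force: [-1.7, -7.0, 8.8]
opening: 0.0095
```

```bash
python3 s.py; python3 -c "
from workcell import bot
print(bot.job_done())"
```

```text
time 23.3
ee_pos [ 0.5272 -0.0473  0.078 ]
tcp_rot [-179.879    -0.1336  -94.6324]
wrist_force [-1.7285 -7.0285  8.8388]
torque [-1.2868  0.4786  0.0261]
opening 0.00949122823289317
q [ -5.0567   1.8276 -10.1715  77.8788  -0.1327 -90.4245]
the job is handed in; nothing more can be done
None
```

All steps were done in the order asked, and I handed the job in at about 23 s with the gripper still closed on the wing.

- **Button:** I pressed it with the stylus tip until it met its stop. The wrist force rose to about 12 N, well above the 4.2 N needed.
- **Stylus:** It is back upright in the holder and fully down. It touched bottom at the same height as when I took it, and the pictures after release look the same as at the start.
- **Thumbscrew:** I turned it clockwise to the hard stop, where the torque rose from about 0.08 to 1.1 N m at about 175.7° tool yaw. That agrees with the mould's measured yaw of −4.2°. I then backed it off to −94.6°, about a quarter turn.
- **Hold:** The grip is set to 30 N, and the pose did not change over the last 0.3 s.
- **Other items:** The last scene picture shows the oil bottle, bush and screwdriver where they were, judged by eye.

**What disagreed or stayed unconfirmed:**
- **Camera positions:** The two cameras differed by 2–4 mm. My first position for the wing was about 3–4 mm off across the jaws, which gave an 18 N side force on closing, so I re-centred by force.
- **Remaining forces:** About 7 N sideways and 9 N upward on the tool remained at hand-in.
- **Wing angle:** The last angle comes from the tool's yaw, because the gripper hides the wing from view. The wing may have slipped in the pads by up to about 0.6° at the stop.

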